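# Hang the tool rail on the bench rack

## Robot

A 7-joint arm with a two-finger parallel gripper is mounted at the origin on the work surface. World frame = base frame: x ahead of the robot, y to its left, z up, the work surface at z = 0. Lengths are in m, angles in degrees, forces in N, time in s.
With the tool pointing down it reaches from about 0.4 to 0.9 m from the base axis. Payload 5.5 kg.
Tool frame: the origin (TCP) lies at the very end of the fingers, on their centre line; the grasp point (between the pads) lies 19 mm behind it; z points along the fingers, y is the line along which they close (so a half turn about z gives the same grasp; the last joint's range is limited). The gripper opens to 85 mm and grips with 20 to 120 N. Pads are 22 mm wide; open, the fingers measure 114 mm over their backs; the gripper's body (76 mm by 85 mm) begins 54 mm behind the grasp point. The pads swing forward as they close: fully open they stand 13 mm farther back than shut.
Start: joints at [-60.206, 28.699, -24.465, 88.831, 12.651, 65.22, -12.049], TCP at [0.165, 0.629, 0.231] pointing down, gripper open.
Joint ranges: [-164.97, 164.97], [-17.58, 116.51], [-87.97, 89.64], [11.32, 138.91], [-80.73, 260.73], [10.89, 115.49], [-147.41, 147.41]. Speed limits (degrees/s): [147.25, 147.25, 180, 180, 180, 180, 180].

## Interface

Orientations are given as a 3x3 rotation matrix whose columns are the frame's x, y, z axes.
In Python, from rig import sensors, vision, hand_in gives the robot as it stands.
- The arm moves only by the tool apply_moves, never from a script. Its argument "targets" is one flat list of numbers, 6 for each row, row after row: the shift along the tool's x, y, z in mm, then the turn, a rotation vector about the tool's x, y, z in degrees. A call has 1 to 5 rows; each row shifts and turns the commanded pose from where the row before left it, along the tool's axes as they then stand; what a row does not reach is not made up. A row lasts 1/8 s, in which the tool goes at most 62.5 mm and 10.7 degrees, less where a joint would pass 70% of its speed; a pose out of reach is approached as far as the arm can. A call is refused whole if a number of a shift passes 62.5 or a number of a turn 10.7, either way. A call with a gripper value outside its range is refused whole. "claw" is the opening in per cent of the stroke, from 0 (shut) to 100 (fully open), set as the call begins (left out, the last holds). The fingers move at their own pace and stop on an object; "force" is the grip in N (left out, the last holds). Time passes only in rows, so rows that do not move let the fingers close. It gives the time, the measured TCP pose, the force, the opening and the grip force at its end, in the units of the state.
- sensors.read_state(): the state, without advancing time (a new reading comes with each control period).
- vision.capture(name): name is "side" or "top"; returns a dict with "pixels" (384x512x3 uint8, red, green, blue), "z_map" (384x512 float32, m along the optical axis (not along the pixel's ray), 0 where there is no reading), "intrinsics" (3x3 intrinsics, pixels), "origin" and "rotation" of the camera in the world. Camera axes: x right, y down, z forward; pixel columns grow to the right and rows downward; lengths in m; the calibration is good to about 2 mm. A picture is of the moment at which its call begins.
- hand_in(): hands the job in; it is judged then, once.
The state is a dict: "time": time; "joint_pos": joint angles; "qvel": joint speeds; "joint_torque": joint torques, N m; "position": TCP position; "tool_rot": TCP orientation; "force": force on the tool from outside, world axes, zero at the start; "wrist_torque": the same for the moment, N m; "width": finger opening in m; "gripper_force": force on a finger pad.
Only numpy, scipy, OpenCV 4.12 (cv2) and the standard library are available. Lean on these libraries where they do the work, as an engineer would, in place of code of your own. Each camera call takes 0.05 s, during which the arm holds its last target. There are 200 camera calls.

## Task

Hang the yellow tool rail at the top of the white slotted rack: hook all four of its tabs into the top two rows of slots and push it down until it is fully home and the red spring catch has clicked out through the window in its back. Do it by feel and gently, without ramming or forcing the rail against the rack, let go of it, and leave everything else on the bench as it lies.

Things in the scene. Friction and masses are not known exactly. Their poses are not given: they have to be found in the camera images.
- rail: Yellow steel tool rail, 0.3 to 0.45 kg, standing upright on the bench. Origin: middle of the lower edge of its back face (plane x = 0); x points out of the back, towards the rack when hung; y along it; z up. Back plate 170 mm long, 62 high, 4 thick; a tray reaches 62 mm to the front, rim 20 mm high. In the back plate's middle a window for the catch: 18 mm wide, z 22 to 33 mm.
- rail_grip (a point): Centre of the black carry grip on the rail: a block 48 mm long in the rail's x, 14 mm thick in y, 28 mm high, at x = -30, y = 0, z = 84 mm of the rail (its top, z = 98 mm, is the rail's highest point). Taken from above with the fingers closing along the rail's y.
- rail_tabs (a point): Point of the rail at x = 0, y = 0, z = 12 mm. Four steel hook tabs, 6 mm thick in y, stick 11 mm straight out of the back at y = -70 and +70 mm: necks 10 mm high with undersides at z = 12 and 44 mm; the end of each, from 5.5 to 11 mm behind the back face, reaches 8 mm lower (to z = 4 and 36 mm), and hooks behind the upright's 4 mm wall.
- rack: Fixed foot plate, 150 x 230 x 12 mm, of the white slotted rack. Origin: on the bench, nominally midway between the two uprights, in the plane of their front faces; x points from front to rear (the rail comes in along it, axes parallel to the rack's). A blue bin hangs low on the frame, up to z = 92 mm, 52 mm out to the front.
- rack_top (a point): Nominal middle between the uprights' tops, in the front face plane, 212 mm over the bench. The white frame is clamped to its foot by hand: its true top, slots and catch all sit up to 8 mm higher or lower and up to 6 mm left or right (rack's y) of nominal, differently each time, which no pose here shows. Front face (x = 0) and yaw are true. Uprights 30 mm wide, flat black caps 20 mm deep.
- rack_home (a point): Nominal place of the rail's origin when fully home: 79 mm below the uprights' top. Slots 9 mm wide, 22 mm high, at y = -70 and +70 mm; the top two rows have lower edges 35 and 67 mm below the top (three more rows below, 32 mm apart). Hooks enter with the rail 8 to 12 mm above home and within 1.5 mm sideways; it then goes down until the necks rest on the slots' lower edges.
- catch (a joint): Red spring bolt in the cross-bar midway between the uprights, 12 mm wide, 8 high, sticking 7 mm out of the face plane. 0 = fully out; grows (m) as it is pushed back. The rail's back pushes it in (2.5 to 5 N) as the rail nears the uprights; it snaps out through the rail's window, back to 0, only when the rail is home. Its rubbing keeps the rail from sinking by its own weight.
- tablet: Tablet computer lying flat, 200 x 135 x 9 mm; origin under its centre. Leave it alone.
- cleaner: White plastic bottle with a cap, 40 mm across, 100 mm tall, standing; origin under its centre. Leave it alone.
- screwjar: Squat amber jar with a black lid, 48 mm across, 45 mm tall, standing; origin under its centre. Leave it alone.
- driver_purple: Purple precision screwdriver lying on the bench, 125 mm long, 13 mm thick; origin under its middle, x towards the blade. Leave it alone.
- driver_gold: Gold precision screwdriver, as the purple one. Leave it alone.
- tweezers: Black tweezers lying on the bench, 120 mm long, 9 mm high; origin under their middle. Leave it alone.
- bracket: Spare small yellow bracket lying on the bench, 50 x 40 x 18 mm, not needed for this job; origin under its centre. Leave it alone.

How it is judged:
By the outcome, as a careful person would: the job done as asked, in the order asked, and still so for the second after the job is handed in, with the robot touching nothing.
It also fails if it takes over 58 s, if anything falls off the work surface, if the arm or the gripper's body presses on something with over 40 N, if the wrist force passes 120 N, or if a joint passes its speed limit or range.

## Working session

There is one attempt and no reset: what is moved stays moved. The work goes in short steps, Python scripts to look and compute and a tool call to move; the robot and the scene stay as the last step left them, time stands still between calls to the robot, and variables do not carry over. Pictures are saved under pics/ and viewed, at most 10 in all, crops included, and the job is handed in when it is done.

Besides the shell and the picture viewer there is one more tool, called after "Emit:" as name(argument=value, ...), one argument or row to a line, values as JSON. apply_moves: Moves the arm, as the interface text tells. Its arguments: {"type":"object","properties":{"targets":{"type":"array"},"claw":{"type":"number"},"force":{"type":"number"}},"required":["targets"]}

```bash
mkdir -p pics; cat > h.py <<'E'
import numpy as np, cv2
from rig import sensors, vision, hand_in
def cap(n):
    d=vision.capture(n); K=np.array(d["intrinsics"]);z=d["z_map"]
    v,u=np.mgrid[:384,:512]
    c=np.stack([(u-K[0,2])/K[0,0]*z,(v-K[1,2])/K[1,1]*z,z],-1)
    P=c@np.array(d["rotation"]).T+np.array(d["origin"]); P[z==0]=np.nan
    return d,P
E
python3 - <<'E'
from h import *
s=sensors.read_state();print(s)
for n in("side","top"):
    d,P=cap(n);np.savez(f"{n}0.npz",P=P,px=d["pixels"],K=d["intrinsics"],o=d["origin"],R=d["rotation"])
    print(n,np.round(d["origin"],3),np.round(d["rotation"],3).tolist(),np.round(d["intrinsics"],1).tolist())
    cv2.imwrite(f"pics/{n}0.png",cv2.resize(d["pixels"][:,:,::-1],(800,600),interpolation=cv2.INTER_CUBIC))
E
```

```text
{'time': 0.0, 'joint_pos': array([-60.20570632,  28.7541955 , -24.45352398,  88.89157915,
        12.65188267,  65.21978434, -12.04964607]), 'qvel': array([ 0.02124674,  0.02670793, -0.06345552,  0.00837644,  0.01704095,
       -0.07778617,  0.00409756]), 'joint_torque': array([-7.56674058e-05, -5.69509685e+01, -5.81607878e+00, -2.80947948e+01,
        1.08444400e-02,  1.17635750e-02, -5.21233872e-06]), 'position': array([0.16496633, 0.62800017, 0.23025461]), 'tool_rot': array([[-9.67220503e-01,  2.53937388e-01, -5.48208439e-04],
       [ 2.53937974e-01,  9.67218690e-01, -1.87369229e-03],
       [ 5.44369205e-05, -1.95148454e-03, -9.99998094e-01]]), 'force': array([-0.24661423,  0.66240444, -0.82638681]), 'wrist_torque': array([ 0.02254748,  0.04209428, -0.03574439]), 'gripper_force': 0.0, 'width': 0.08543172824998188}
side [ 0.322 -1.097  1.111] [[0.978, -0.147, 0.147], [-0.207, -0.647, 0.734], [-0.013, -0.748, -0.663]] [[481.3, 0.0, 251.7], [0.0, 481.3, 190.7], [0.0, 0.0, 1.0]]
top [ 0.332 -0.035  1.573] [[-0.029, -0.986, 0.166], [-0.999, 0.031, 0.013], [-0.018, -0.165, -0.986]] [[465.6, 0.0, 257.1], [0.0, 465.6, 199.0], [0.0, 0.0, 1.0]]
```

View pics/side0.png

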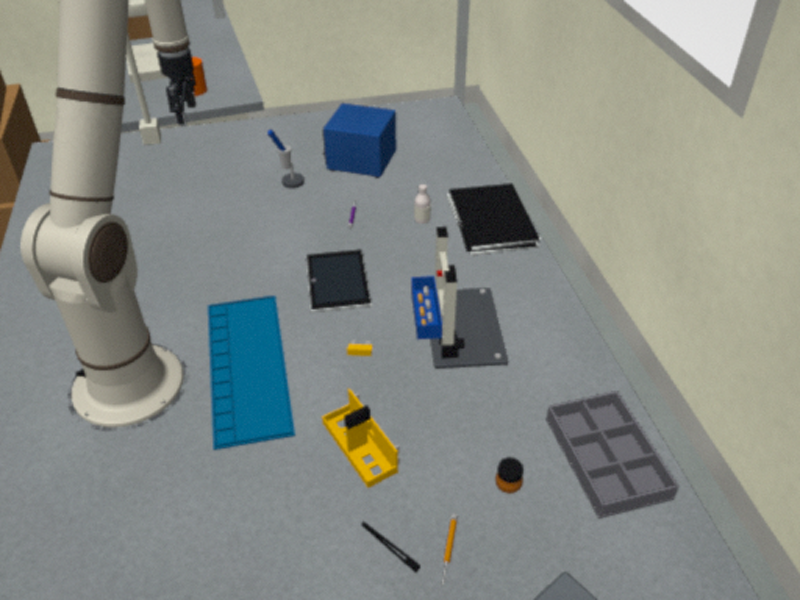

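View pics/top0.png

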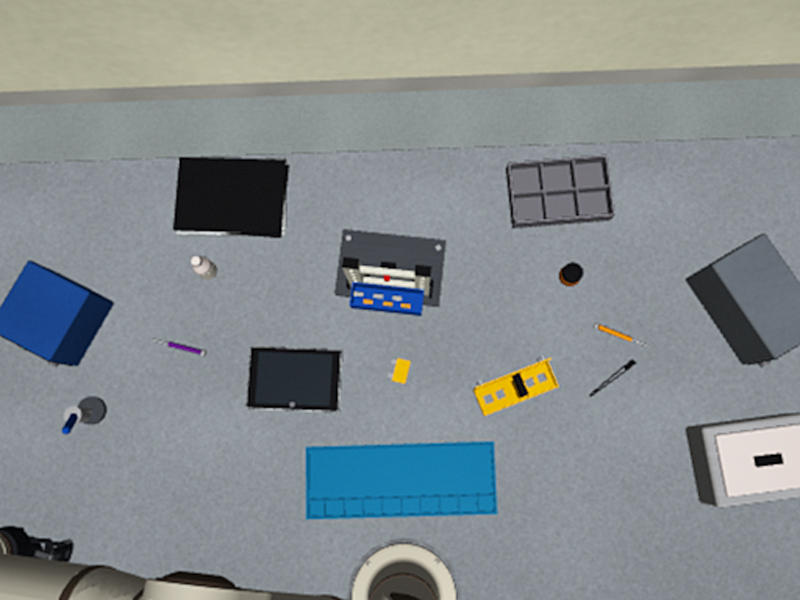

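The side view shows the rail at about (360,440), its black grip at (357,415), the rack caps at (441,232) and (450,272), and the red catch at (439,272). In the top view the rail is at (515,385), the grip at (520,385), and the caps at (351,264) and (424,270). Next I measure them.

```bash
python3 - <<'E'
from h import *
for n,gr,caps,rail in(("side",(228,266),[(282,148),(288,174)],(200,245,262,315)),("top",(333,246),[(225,169),(271,173)],(298,225,362,270))):
    f=np.load(n+"0.npz");P=f["P"];hsv=cv2.cvtColor(f["px"],cv2.COLOR_RGB2HSV)
    H,S,V=hsv[...,0],hsv[...,1],hsv[...,2]
    def box(u0,v0,u1,v1):
        m=np.zeros(H.shape,bool);m[v0:v1,u0:u1]=1;return m
    blk=(V<70)
    m=blk&box(gr[0]-14,gr[1]-14,gr[0]+14,gr[1]+14); p=P[m]; zt=np.nanpercentile(p[:,2],90)
    q=p[p[:,2]>0.088]
    r=cv2.minAreaRect((q[:,:2]*1000).astype(np.float32)) if len(q)>3 else None
    print(n,"grip",len(q),zt,r)
    y=(H>18)&(H<33)&(S>140)&(V>90)&box(*rail);p=P[y]
    print(" yellow",len(p),np.nanmin(p,0).round(4),np.nanmax(p,0).round(4),cv2.minAreaRect((p[:,:2]*1000).astype(np.float32)))
    t=p[(p[:,2]>.05)&(p[:,2]<.068)]
    if len(t)>3:
        print(" top edge n",len(t),cv2.minAreaRect((t[:,:2]*1000).astype(np.float32)),np.median(t[:,2]))
    for c in caps:
        m=blk&box(c[0]-9,c[1]-9,c[0]+9,c[1]+9);p=P[m];p=p[p[:,2]>.19]
        print(" cap",len(p),np.percentile(p[:,2],[10,50,90]).round(4) if len(p) else 0)
        p=p[p[:,2]>np.median(p[:,2])-.005]
        print("   ",cv2.minAreaRect((p[:,:2]*1000).astype(np.float32)),p.mean(0).round(4))
    red=((H<6)|(H>174))&(S>150)&(V>80)&(P[...,2]>.1)&(P[...,2]<.22)&(P[...,0]>.4)
    print(" red",red.sum(),P[red].mean(0).round(4),P[red].min(0).round(4),P[red].max(0).round(4))
    # foot plate
    fp=(P[...,2]>.008)&(P[...,2]<.016)&(P[...,0]>.55)&(P[...,0]<.85)&(abs(P[...,1])<.16)
    p=P[fp];
    print(" foot",fp.sum(),cv2.minAreaRect((p[:,:2]*1000).astype(np.float32)))
    print(" bench z",np.nanmedian(P[(abs(P[...,2])<.006)][:,2]))
E
```

```text
side grip 80 0.09840299095446603 ((421.30401611328125, -254.4558563232422), (45.362030029296875, 12.630722045898438), 18.822208404541016)
 yellow 1281 [ 0.3642 -0.3429 -0.0042] [ 0.4815 -0.1625  0.1   ] ((419.90802001953125, -254.10464477539062), (70.22425079345703, 171.61216735839844), 23.83066177368164)
 top edge n 170 ((425.71368408203125, -252.14112854003906), (59.016666412353516, 168.1548614501953), 18.40375328063965) 0.058710642572886496
 cap 35 [0.2088 0.2115 0.2134]
    ((656.5774536132812, 74.00480651855469), (37.01256561279297, 15.682697296142578), 75.33261108398438) [0.6569 0.0736 0.2115]
 cap 47 [0.208  0.2102 0.2123]
    ((637.7097778320312, -61.08868408203125), (35.78101348876953, 17.59436798095703), 74.7535400390625) [ 0.6378 -0.0623  0.2102]
 red 11 [0.6358 0.0085 0.1605] [6.326e-01 6.000e-04 1.565e-01] [0.6392 0.0174 0.1651]
 foot 1313 ((701.7040405273438, -33.681671142578125), (216.41281127929688, 292.8904113769531), 12.895042419433594)
 bench z 0.00018979902972549034
top grip 51 0.10228182506207668 ((422.18988037109375, -250.30191040039062), (43.26042556762695, 10.247489929199219), 21.209819793701172)
 yellow 790 [ 0.3659 -0.3392 -0.005 ] [ 0.4767 -0.1636  0.1036] ((nan, nan), (0.0, 0.0), 0.0)
 top edge n 52 ((448.9359436035156, -242.9561767578125), (3.3636035919189453, 164.86085510253906), 19.67093276977539) 0.06261639189750379
 cap 72 [0.2082 0.2112 0.2148]
    ((659.1185302734375, 78.09288024902344), (29.38947296142578, 20.312366485595703), 79.21361541748047) [0.6591 0.0786 0.2114]
 cap 74 [0.2087 0.2117 0.2158]
    ((638.9913940429688, -60.161827087402344), (30.599266052246094, 20.989896774291992), 78.18368530273438) [ 0.6388 -0.0604  0.2121]
 red 14 [0.6366 0.0114 0.1632] [0.6323 0.006  0.1552] [0.6417 0.0158 0.1723]
 foot 1311 ((699.8245849609375, -0.0258941650390625), (319.18890380859375, 299.4211120605469), 89.95315551757812)
 bench z 0.001121646887178751
```

```bash
cat >> h.py <<'E'
from scipy.spatial.transform import Rotation as Ro
def Rt(a): # tool down, tool y at world angle a (deg)
    c,s=np.cos(np.radians(a)),np.sin(np.radians(a)); y=np.array([c,s,0]);z=np.array([0,0,-1.])
    return np.stack([np.cross(y,z),y,z],1)
def plan(wps,step=50,turn=8,p=None,R=None):
    st=sensors.read_state(); p=np.array(st["position"])*1000 if p is None else np.array(p,float); R=np.array(st["tool_rot"]) if R is None else R
    rows=[]
    for q,a in wps:
        q=np.array(q,float);T=Rt(a);rv=Ro.from_matrix(R.T@T).as_rotvec(degrees=True)
        n=int(max(np.ceil(np.linalg.norm(q-p)/step),np.ceil(np.linalg.norm(rv)/turn),1))
        for i in range(n):
            d=np.round(R.T@((q-p)/(n-i)),1); r=np.round(Ro.from_matrix(R.T@T).as_rotvec(degrees=True)/(n-i),1)
            rows.append([*d,*r]);p=p+R@d;R=R@Ro.from_rotvec(r,degrees=True).as_matrix()
    for i in range(0,len(rows),5): print([float(x) for r in rows[i:i+5] for x in r])
E
python3 -c "
from h import *
plan([((300,480,290),90),((460,250,290),109.5),((460,-60,290),109.5),((422,-252.4,200),109.5)])"
```

```text
[-33.6, -21.8, -11.9, -0.0, -0.0, -2.9, -32.5, -23.5, -11.9, -0.0, -0.0, -3.0, -31.2, -25.1, -11.9, -0.0, -0.0, -2.9, -29.9, -26.7, -11.9, -0.1, -0.0, -3.0, -28.5, -28.2, -11.9, -0.0, -0.0, -2.9]
[-26.7, -38.3, -0.0, 0.0, -0.0, -3.3, -24.4, -39.8, -0.0, 0.0, -0.0, -3.2, -22.2, -41.1, -0.0, 0.0, -0.0, -3.3, -19.8, -42.3, -0.0, 0.0, -0.0, -3.2, -17.3, -43.4, -0.0, 0.0, -0.0, -3.3]
[-14.9, -44.3, -0.1, 0.0, -0.0, -3.2, 14.8, -41.7, 0.0, 0.0, -0.0, -0.0, 14.8, -41.8, 0.0, 0.0, -0.0, -0.0, 14.8, -41.7, 0.0, 0.0, -0.0, -0.0, 14.8, -41.8, 0.0, 0.0, -0.0, -0.0]
[14.8, -41.7, 0.0, 0.0, -0.0, -0.0, 14.7, -41.8, 0.0, 0.0, -0.0, -0.0, 14.8, -41.7, 0.0, 0.0, -0.0, -0.0, 20.0, -33.7, 18.0, 0.0, -0.0, -0.0, 20.0, -33.8, 18.0, 0.0, -0.0, -0.0]
[20.0, -33.7, 18.0, 0.0, -0.0, -0.0, 20.0, -33.8, 18.0, 0.0, -0.0, -0.0, 20.0, -33.7, 18.0, 0.0, -0.0, -0.0]
```

Emit:
apply_moves(
  targets=[-33.6,-21.8,-11.9,0,0,-2.9,-32.5,-23.5,-11.9,0,0,-3.0,-31.2,-25.1,-11.9,0,0,-2.9,-29.9,-26.7,-11.9,0,0,-3.0,-28.5,-28.2,-11.9,0,0,-2.9],
  claw=100,
)

```text
time: 0.72
position: [0.3007, 0.4792, 0.2907]
tool_rot: [[-1.0, -0.001, -0.0], [-0.001, 1.0, -0.001], [0.0, -0.001, -1.0]]
force: [0.1, 0.4, 0.3]
width: 0.0854
gripper_force: 0.0
```

Emit:
apply_moves(
  targets=[-26.7,-38.3,0,0,0,-3.3,-24.4,-39.8,0,0,0,-3.2,-22.2,-41.1,0,0,0,-3.3,-19.8,-42.3,0,0,0,-3.2,-17.3,-43.4,0,0,0,-3.3],
)

```text
time: 1.35
position: [0.4338, 0.2874, 0.2905]
tool_rot: [[-0.959, -0.282, -0.0], [-0.282, 0.959, -0.0], [0.001, -0.0, -1.0]]
force: [0.3, 0.9, 0.4]
width: 0.0855
gripper_force: 0.0
```

Emit:
apply_moves(
  targets=[-14.9,-44.3,0,0,0,-3.2,14.8,-41.7,0,0,0,0,14.8,-41.8,0,0,0,0,14.8,-41.7,0,0,0,0,14.8,-41.8,0,0,0,0],
)

```text
time: 1.98
position: [0.4596, 0.0718, 0.2905]
tool_rot: [[-0.943, -0.334, -0.0], [-0.334, 0.943, -0.0], [0.0, 0.0, -1.0]]
force: [0.5, 0.5, 0.5]
width: 0.0853
gripper_force: 0.0
```

Emit:
apply_moves(
  targets=[14.8,-41.7,0,0,0,0,14.7,-41.8,0,0,0,0,14.8,-41.7,0,0,0,0,20,-33.7,18,0,0,0,20,-33.8,18,0,0,0],
)

```text
time: 2.6
position: [0.4444, -0.1377, 0.2543]
tool_rot: [[-0.943, -0.334, 0.0], [-0.334, 0.943, -0.0], [-0.0, -0.0, -1.0]]
force: [0.3, -0.6, -0.0]
width: 0.0856
gripper_force: 0.0
```

Emit:
apply_moves(
  targets=[20,-33.7,18,0,0,0,20,-33.8,18,0,0,0,20,-33.7,18,0,0,0,0,0,0,0,0,0,0,0,0,0,0,0],
)

```text
time: 3.22
position: [0.422, -0.2512, 0.2006]
tool_rot: [[-0.943, -0.334, -0.001], [-0.334, 0.943, 0.001], [0.0, 0.001, -1.0]]
force: [-0.0, 0.5, 0.2]
width: 0.0858
gripper_force: 0.0
```

```bash
python3 -c "
from h import *
s=sensors.read_state();print(s['joint_pos'],s['tool_rot'])
plan([((422,-252.4,125),109.5),((422,-252.4,65),109.5)],step=25)"
```

```text
[ 23.19689149  12.78053139   5.06759151 113.80642066  -1.42709229
  53.51989413 138.47642281] [[-9.42715454e-01 -3.33597482e-01 -5.41034721e-04]
 [-3.33597841e-01  9.42715109e-01  8.39263596e-04]
 [ 2.30065384e-04  9.71674777e-04 -9.99999501e-01]]
[0.1, -0.3, 18.9, 0.0, -0.0, -0.0, 0.1, -0.3, 18.9, 0.0, -0.0, -0.0, 0.1, -0.3, 18.9, 0.0, -0.0, -0.0, 0.1, -0.3, 18.9, 0.1, -0.0, -0.0, -0.0, 0.0, 20.0, -0.0, -0.0, -0.0]
[-0.0, 0.0, 20.0, -0.0, -0.0, -0.0, -0.0, 0.0, 20.0, -0.0, -0.0, -0.0]
```

Emit:
apply_moves(
  targets=[0,-0.3,19,0,0,0,0,-0.3,19,0,0,0,0,-0.3,19,0,0,0,0,-0.3,19,0,0,0,0,0,20,0,0,0],
)

```text
time: 3.85
position: [0.4237, -0.2515, 0.1049]
tool_rot: [[-0.942, -0.336, 0.002], [-0.336, 0.942, 0.0], [-0.002, -0.0, -1.0]]
force: [0.0, -0.8, 0.4]
width: 0.0854
gripper_force: 0.0
```

Emit:
apply_moves(
  targets=[0,0,20,0,0,0,0,0,20,0,0,0,0,0,0,0,0,0],
)

```text
time: 4.22
position: [0.4223, -0.251, 0.0641]
tool_rot: [[-0.942, -0.336, -0.002], [-0.336, 0.942, 0.002], [0.001, 0.002, -1.0]]
force: [-0.9, -0.5, 0.2]
width: 0.0852
gripper_force: 0.0
```

Emit:
apply_moves(
  targets=[0,0,0,0,0,0,0,0,0,0,0,0,0,0,0,0,0,0,0,0,0,0,0,0,0,0,0,0,0,0],
  claw=0,
  force=60,
)

```text
time: 4.85
position: [0.4226, -0.2528, 0.0653]
tool_rot: [[-0.943, -0.334, 0.0], [-0.334, 0.943, 0.0], [-0.0, -0.0, -1.0]]
force: [-1.0, 1.7, 6.6]
width: 0.0133
gripper_force: 59.9
```

Emit:
apply_moves(
  targets=[0,0,0,0,0,0,0,0,0,0,0,0],
)

```text
time: 5.1
position: [0.4227, -0.2529, 0.0653]
tool_rot: [[-0.943, -0.334, 0.0], [-0.334, 0.943, 0.0], [-0.0, -0.0, -1.0]]
force: [-0.9, 1.4, 6.3]
width: 0.0133
gripper_force: 59.9
```

```bash
python3 -c "
from h import *
plan([((422.7,-252.9,125),109.5),((440,-200,210),109.5),((540.2,24.7,210),98.2)],step=30)"
```

```text
[-0.0, -0.0, -29.8, -0.0, 0.0, -0.0, -0.0, -0.0, -29.9, -0.0, 0.0, -0.0, -8.5, 11.0, -21.2, -0.0, 0.0, -0.0, -8.5, 11.0, -21.3, -0.0, 0.0, -0.0, -8.5, 11.0, -21.2, -0.0, 0.0, -0.0]
[-8.5, 11.0, -21.3, -0.0, 0.0, -0.0, -18.8, 19.8, 0.0, -0.0, 0.0, 1.3, -18.4, 20.3, 0.0, -0.0, 0.0, 1.2, -17.9, 20.6, 0.0, 0.0, 0.0, 1.3, -17.5, 21.0, 0.0, 0.0, 0.0, 1.2]
[-17.0, 21.4, 0.0, 0.0, 0.0, 1.3, -16.6, 21.8, 0.0, 0.0, 0.0, 1.2, -16.1, 22.1, 0.0, 0.0, 0.0, 1.3, -15.6, 22.5, 0.0, 0.0, 0.0, 1.2, -15.0, 22.8, 0.1, 0.0, 0.0, 1.3]
```

Emit:
apply_moves(
  targets=[0,0,-10,0,0,0,0,0,-25,0,0,0,0,0,-25,0,0,0,-8.5,11,-21.2,0,0,0,-8.5,11,-21.3,0,0,0],
)

```text
time: 5.72
position: [0.4304, -0.2263, 0.1679]
tool_rot: [[-0.943, -0.333, -0.001], [-0.333, 0.943, 0.0], [0.001, 0.001, -1.0]]
force: [0.6, 0.1, -4.2]
width: 0.0133
gripper_force: 58.8
```

Emit:
apply_moves(
  targets=[-8.5,11,-21.2,0,0,0,-8.5,11,-21.3,0,0,0,-18.8,19.8,0,0,0,1.3,-18.4,20.3,0,0,0,1.2,-17.9,20.6,0,0,0,1.3],
)

```text
time: 6.35
position: [0.4727, -0.1246, 0.2097]
tool_rot: [[-0.963, -0.269, -0.001], [-0.269, 0.963, -0.0], [0.001, 0.0, -1.0]]
force: [-0.1, 0.0, -4.0]
width: 0.0135
gripper_force: 58.8
```

Emit:
apply_moves(
  targets=[-17.5,21,0,0,0,1.2,-17,21.4,0,0,0,1.3,-16.6,21.8,0,0,0,1.2,-16.1,22.1,0,0,0,1.3,-15.6,22.5,0,0,0,1.2],
)

```text
time: 6.98
position: [0.5284, 0.0002, 0.2094]
tool_rot: [[-0.986, -0.164, -0.001], [-0.164, 0.986, -0.0], [0.002, -0.0, -1.0]]
force: [-0.2, -0.8, -3.2]
width: 0.0133
gripper_force: 58.8
```

Emit:
apply_moves(
  targets=[-15,22.8,0,0,0,1.3,0,0,0,0,0,0,0,0,0,0,0,0,0,0,0,0,0,0],
)

```text
time: 7.48
position: [0.5394, 0.0233, 0.2096]
tool_rot: [[-0.99, -0.141, -0.001], [-0.141, 0.99, -0.001], [0.001, -0.001, -1.0]]
force: [-0.8, 0.0, -4.2]
width: 0.013
gripper_force: 58.9
```

```bash
cat > look.py <<'E'
from h import *
import sys
tag=sys.argv[1]; s=sensors.read_state(); print(s["position"],s["force"],s["wrist_torque"],np.degrees(np.arctan2(s["tool_rot"][1,1],s["tool_rot"][0,1])))
ims=[]
for n in("side","top"):
    d,P=cap(n);np.savez(f"{n}{tag}.npz",P=P,px=d["pixels"],K=d["intrinsics"],o=d["origin"],R=d["rotation"])
    K=np.array(d["intrinsics"]);c=K@(np.array(d["rotation"]).T@(np.array([.60,.01,.17])-d["origin"]));u,v=(c[:2]/c[2]).astype(int)
    print(n,u,v);w,h=50,75
    ims.append(cv2.resize(d["pixels"][v-h:v+h,u-w:u+w,::-1],None,fx=4,fy=4,interpolation=cv2.INTER_CUBIC))
cv2.imwrite(f"pics/{tag}.png",np.hstack(ims))
E
python3 look.py a
```

```text
[0.53942996 0.02331579 0.20959338] [-0.75631807  0.04463303 -4.2084632 ] [-0.06568165  0.0217073   0.01281265] 98.09518124134217
side 269 173
top 247 188
```

View pics/a.png

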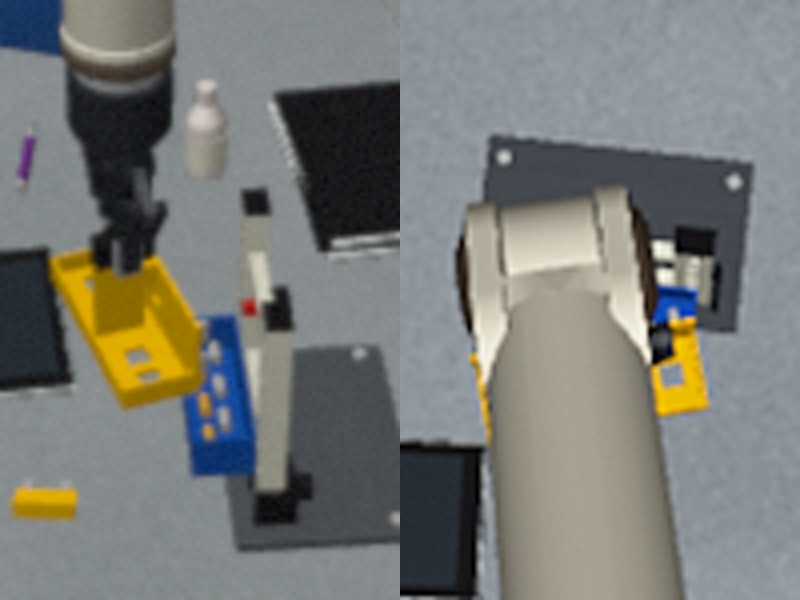

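The picture shows the rail held upright. Its tabs are at crop (200,330) and face the uprights, whose caps are at (256,200) and (277,308). Before hanging it, I'll rest the lower hooks lightly on the caps to feel the true height of the frame.

Emit:
apply_moves(
  targets=[0,0.2,-26,0,0,0,0,0.2,-26,0,0,0,0,0.2,-24,0,0,0,-20,0.2,0,0,0,0,-20,0.2,0,0,0,0],
)

```text
time: 8.2
position: [0.5799, 0.0307, 0.2865]
tool_rot: [[-0.99, -0.141, 0.001], [-0.141, 0.99, -0.0], [-0.001, -0.0, -1.0]]
force: [0.3, -0.2, -4.2]
width: 0.013
gripper_force: 59.1
```

Emit:
apply_moves(
  targets=[-17,0.2,0,0,0,0,-9,0,0,0,0,0,0,0,0,0,0,0,0,0,0,0,0,0],
)

```text
time: 8.7
position: [0.6044, 0.0349, 0.2856]
tool_rot: [[-0.99, -0.142, -0.001], [-0.142, 0.99, -0.0], [0.001, 0.0, -1.0]]
force: [0.2, 0.9, -3.8]
width: 0.0133
gripper_force: 59.0
```

```bash
python3 look.py b; python3 -c "
from h import *
f=np.load('sideb.npz');c=f['px'][85:205,205:325,::-1];cv2.imwrite('pics/b2.png',cv2.resize(c,(600,600),interpolation=cv2.INTER_CUBIC))"
```

```text
[0.6044352  0.03493181 0.28561179] [ 0.17244037  0.93987588 -3.81195131] [ 0.02244557 -0.01070737  0.01241991] 98.17242195490391
side 269 173
top 247 188
```

View pics/b2.png

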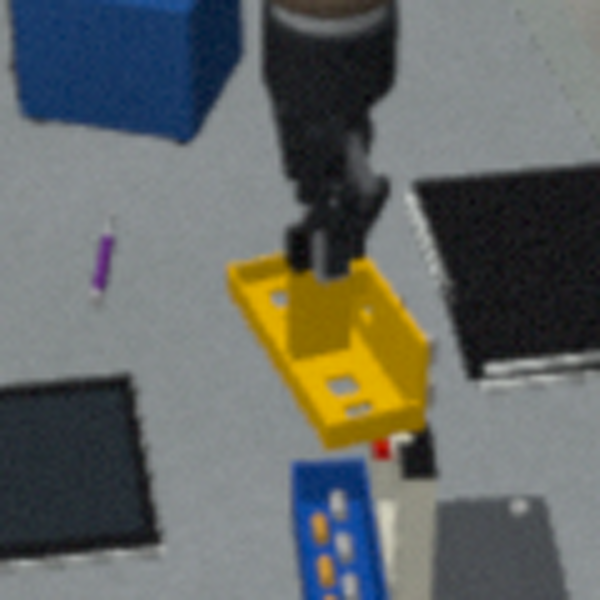

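The picture shows the rail above the frame, but skewed to it: I took the yaw with the wrong sign, and the tool's y should be at 81.8°. I'll back off, turn it and line it up again.

```bash
cat >> h.py <<'E'
th=np.radians(8.2);X=np.array([np.cos(th),-np.sin(th)]);Y=np.array([np.sin(th),np.cos(th)])
def rw(a,b,z): return (*(X*a+Y*b),z)
def rk():
    s=sensors.read_state();p=np.array(s["position"])*1000;f=s["force"];w=s["wrist_torque"]
    print("rack x %.2f y %.2f z %.2f"%(X@p[:2],Y@p[:2],p[2]),"f",(X@f[:2]).round(1),(Y@f[:2]).round(1),f[2].round(1),"M",(X@w[:2]).round(2),(Y@w[:2]).round(2),w[2].round(2),"yaw",np.degrees(np.arctan2(s["tool_rot"][1,1],s["tool_rot"][0,1])).round(2))
E
python3 -c "
from h import *
rk();plan([(rw(550,110,286),90),(rw(550,101.2,286),81.8),(rw(597,101.2,286),81.8)],step=28)"
```

```text
rack x 593.40 y 120.88 z 285.90 f 0.2 -0.6 -3.4 M 0.02 -0.0 -0.05 yaw 98.18
[22.4, 0.9, -0.0, -0.0, -0.0, 4.1, 22.3, -0.7, -0.1, -0.0, -0.0, 4.1, 0.6, -4.4, 0.0, -0.0, -0.0, 4.1, 0.4, -4.4, 0.0, -0.0, -0.0, 4.1, -23.5, 0.0, 0.0, -0.0, -0.0, -0.0]
[-23.5, 0.1, 0.0, -0.0, -0.0, -0.0]
```

Emit:
apply_moves(
  targets=[22.4,0.9,0,0,0,4.1,22.3,-0.7,0,0,0,4.1,0.6,-4.4,0,0,0,4.1,0.4,-4.4,0,0,0,4.1,0,0,0,0,0,0],
)

```text
time: 9.43
position: [0.559, 0.0214, 0.2861]
tool_rot: [[-0.99, 0.143, 0.0], [0.143, 0.99, -0.0], [-0.0, -0.0, -1.0]]
force: [0.6, -0.2, -4.2]
width: 0.0131
gripper_force: 59.0
```

```bash
python3 look.py c; python3 - <<'E'
from h import *
rk()
# refine frame & rail in rack coordinates
for n,t in(("side","c"),("top","c")):
    f=np.load(n+t+".npz");P=f["P"]*1000;hsv=cv2.cvtColor(f["px"],cv2.COLOR_RGB2HSV)
    y=(hsv[...,0]>18)&(hsv[...,0]<33)&(hsv[...,1]>140)&(hsv[...,2]>90)&(P[...,2]>215)
    p=P[y];a=p[:,:2]@X;b=p[:,:2]@Y
    print(n,"rail",y.sum(),"x",np.percentile(a,[1,50,99]).round(1),"y",np.percentile(b,[0,1,99,100]).round(1),"z",np.percentile(p[:,2],[1,99]).round(1))
f=np.load("top0.npz");P=f["P"]*1000;V=f["px"].max(-1)
for c in[(225,169),(271,173)]:
    s=np.s_[c[1]-12:c[1]+12,c[0]-14:c[0]+14];p=P[s].reshape(-1,3);v=V[s].ravel()
    m=(p[:,2]>203)&(p[:,2]<222);a=p[m][:,:2]@X;b=p[m][:,:2]@Y;d=v[m]<90
    print("cap all",m.sum(),np.percentile(a,[2,98]).round(1),np.percentile(b,[2,98]).round(1),"dark",d.sum(),a[d].min().round(1),a[d].max().round(1),b[d].min().round(1),b[d].max().round(1),"mean",a[d].mean().round(1),b[d].mean().round(1))
E
```

```text
[0.55899638 0.02135304 0.28613604] [ 0.57301716 -0.24675302 -4.21151666] [-0.0233334   0.00732993  0.00995975] 81.7813197668724
side 269 173
top 247 188
rack x 550.34 y 101.62 z 285.98 f -0.3 0.4 -5.3 M 0.06 0.02 -0.01 yaw 81.88
side rail 792 x [518.7 551.4 579.6] y [  9.   11.3 180.6 186.5] z [220.8 287.2]
top rail 233 x [460.5 549.8 580.5] y [ 15.5  16.1 183.  184.1] z [220.4 702.2]
cap all 75 [631.1 651. ] [156.2 185.9] dark 75 631.0 651.6 155.4 186.4 mean 640.7 171.3
cap all 75 [630.6 651.3] [16.7 45.9] dark 74 630.5 651.9 15.9 46.3 mean 640.7 31.4
```

View pics/c.png

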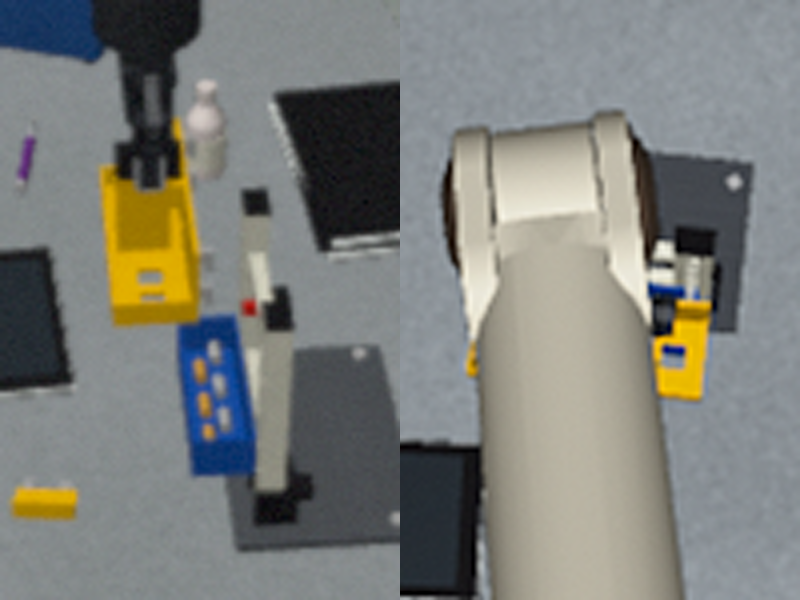

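The picture now shows the rail parallel to the rack, with its tabs at crop (205,280) facing the uprights. Both caps read the same x (640.7), so the yaw is right. Now the height touch.

Emit:
apply_moves(
  targets=[-20,0,0,0,0,0,-18,0,0,0,0,0,-8.7,0,0,0,0,0,0,0,0,0,0,0,0,0,4,0,0,0],
)

```text
time: 10.15
position: [0.6051, 0.0155, 0.2818]
tool_rot: [[-0.99, 0.142, -0.0], [0.142, 0.99, 0.0], [0.0, 0.0, -1.0]]
force: [-0.1, -0.4, -3.6]
width: 0.0131
gripper_force: 59.0
```

Emit:
apply_moves(
  targets=[0,0,1.5,0,0,0,0,0,1.5,0,0,0,0,0,1,0,0,0,0,0,1,0,0,0,0,0,0,0,0,0],
)

```text
time: 10.78
position: [0.6055, 0.0152, 0.2767]
tool_rot: [[-0.99, 0.143, -0.0], [0.143, 0.99, 0.0], [0.0, 0.0, -1.0]]
force: [0.4, 0.8, -3.7]
width: 0.0132
gripper_force: 59.0
```

```bash
python3 -c "
from h import *
rk()"
```

```text
rack x 597.15 y 101.39 z 276.72 f 0.3 0.8 -3.7 M -0.03 0.01 -0.02 yaw 81.79
```

Emit:
apply_moves(
  targets=[0,0,1,0,0,0,0,0,1,0,0,0,0,0,0,0,0,0],
)

```text
time: 11.15
position: [0.6055, 0.0152, 0.2746]
tool_rot: [[-0.99, 0.143, -0.0], [0.143, 0.99, -0.0], [0.0, -0.0, -1.0]]
force: [0.1, 0.9, -3.1]
width: 0.0131
gripper_force: 59.0
```

Emit:
apply_moves(
  targets=[0,0,1,0,0,0,0,0,0,0,0,0],
)

```text
time: 11.4
position: [0.6055, 0.0152, 0.2737]
tool_rot: [[-0.99, 0.143, -0.0], [0.143, 0.99, 0.0], [0.0, -0.0, -1.0]]
force: [-0.5, -0.4, -4.4]
width: 0.013
gripper_force: 59.0
```

Emit:
apply_moves(
  targets=[0,0,1,0,0,0,0,0,0,0,0,0],
)

```text
time: 11.65
position: [0.6055, 0.0152, 0.2727]
tool_rot: [[-0.99, 0.143, -0.0], [0.143, 0.99, 0.0], [0.0, -0.0, -1.0]]
force: [0.3, -0.4, -4.3]
width: 0.0132
gripper_force: 59.0
```

Emit:
apply_moves(
  targets=[0,0,0.7,0,0,0,0,0,0,0,0,0],
)

```text
time: 11.9
position: [0.6055, 0.0152, 0.2721]
tool_rot: [[-0.99, 0.143, -0.0], [0.143, 0.99, 0.0], [0.0, 0.0, -1.0]]
force: [-0.2, 0.7, -3.8]
width: 0.0131
gripper_force: 59.1
```

Emit:
apply_moves(
  targets=[0,0,0.7,0,0,0,0,0,0,0,0,0],
)

```text
time: 12.15
position: [0.6056, 0.0152, 0.2719]
tool_rot: [[-0.99, 0.143, 0.0], [0.143, 0.99, 0.0], [-0.0, 0.0, -1.0]]
force: [-2.3, -0.9, 0.5]
width: 0.0131
gripper_force: 59.6
```

Emit:
apply_moves(
  targets=[0,0,0.7,0,0,0,0,0,0,0,0,0],
)

```text
time: 12.4
position: [0.6057, 0.0152, 0.2719]
tool_rot: [[-0.99, 0.143, 0.001], [0.143, 0.99, 0.0], [-0.001, 0.0, -1.0]]
force: [-4.3, -0.6, 5.9]
width: 0.0129
gripper_force: 60.5
```

Contact came at TCP z = 272.0, so the true top is at about 210.7 mm. Home is then TCP z ≈ 197 and hook entry z ≈ 207. I back out, go down and approach.

Emit:
apply_moves(
  targets=[0,0,-2,0,0,0,0,0,-3,0,0,0,18,0.3,0,0,0,0,22,0.3,0,0,0,0,0,0,22,0,0,0],
)

```text
time: 13.02
position: [0.5662, 0.022, 0.2549]
tool_rot: [[-0.99, 0.142, 0.003], [0.142, 0.99, 0.001], [-0.003, 0.001, -1.0]]
force: [-0.8, 0.2, -4.7]
width: 0.0132
gripper_force: 59.0
```

Emit:
apply_moves(
  targets=[0,0,25,0,0,0,0,0,21.7,0,0,0,-15,0,0,0,0,0,-15,0,0,0,0,0,0,0,0,0,0,0],
)

```text
time: 13.65
position: [0.5985, 0.0167, 0.2082]
tool_rot: [[-0.99, 0.144, 0.003], [0.144, 0.99, -0.0], [-0.003, 0.0, -1.0]]
force: [-0.4, -0.1, -3.7]
width: 0.0128
gripper_force: 59.0
```

```bash
python3 -c "
from h import *
rk();rk()"
```

```text
rack x 590.02 y 101.93 z 208.22 f -0.3 -0.2 -3.7 M -0.01 0.05 0.05 yaw 81.74
rack x 590.02 y 101.93 z 208.22 f -0.3 -0.2 -3.7 M -0.01 0.05 0.05 yaw 81.74
```

Emit:
apply_moves(
  targets=[0,0,1,0,0,0,-1,0,0,0,0,0,0,0,0,0,0,0],
)

```text
time: 14.02
position: [0.5966, 0.0172, 0.2062]
tool_rot: [[-0.99, 0.143, 0.0], [0.143, 0.99, 0.0], [-0.0, 0.0, -1.0]]
force: [-0.4, 0.8, -4.6]
width: 0.0134
gripper_force: 59.0
```

Emit:
apply_moves(
  targets=[-1,0,0,0,0,0,0,0,0,0,0,0],
)

```text
time: 14.28
position: [0.5978, 0.0169, 0.2061]
tool_rot: [[-0.99, 0.143, 0.0], [0.143, 0.99, 0.0], [-0.0, 0.0, -1.0]]
force: [-1.4, 0.3, -4.9]
width: 0.0132
gripper_force: 59.0
```

Emit:
apply_moves(
  targets=[-1,0,0,0,0,0,0,0,0,0,0,0],
)

```text
time: 14.52
position: [0.5988, 0.0168, 0.206]
tool_rot: [[-0.99, 0.143, -0.0], [0.143, 0.99, 0.0], [0.0, 0.0, -1.0]]
force: [0.2, -0.4, -4.7]
width: 0.0133
gripper_force: 59.0
```

```bash
python3 -c "
from h import *
rk()"
```

```text
rack x 590.25 y 101.99 z 205.97 f 0.2 -0.4 -4.7 M 0.02 0.07 -0.0 yaw 81.78
```

Emit:
apply_moves(
  targets=[-1,0,-1,0,0,0,0,0,0,0,0,0],
)

```text
time: 14.78
position: [0.5999, 0.0166, 0.2071]
tool_rot: [[-0.99, 0.143, 0.0], [0.143, 0.99, 0.0], [-0.0, 0.0, -1.0]]
force: [-1.2, 0.1, -4.1]
width: 0.0128
gripper_force: 59.0
```

Emit:
apply_moves(
  targets=[-1,0,0,0,0,0,0,0,0,0,0,0],
)

```text
time: 15.02
position: [0.6008, 0.0165, 0.207]
tool_rot: [[-0.99, 0.143, 0.0], [0.143, 0.99, -0.0], [-0.0, -0.0, -1.0]]
force: [-1.0, -0.2, -4.0]
width: 0.0134
gripper_force: 59.0
```

Emit:
apply_moves(
  targets=[-1,0,0,0,0,0,0,0,0,0,0,0],
)

```text
time: 15.28
position: [0.6013, 0.0164, 0.2069]
tool_rot: [[-0.99, 0.143, -0.001], [0.143, 0.99, 0.0], [0.001, -0.0, -1.0]]
force: [-1.3, 0.4, -3.7]
width: 0.0129
gripper_force: 59.1
```

```bash
python3 -c "
from h import *
rk()"
```

```text
rack x 592.85 y 102.00 z 206.88 f -1.4 0.2 -3.7 M -0.06 0.37 -0.03 yaw 81.79
```

Emit:
apply_moves(
  targets=[-0.7,0,0,0,0,0,0,0,0,0,0,0],
)

```text
time: 15.52
position: [0.6019, 0.0163, 0.2068]
tool_rot: [[-0.99, 0.143, -0.001], [0.143, 0.99, 0.0], [0.001, -0.0, -1.0]]
force: [-2.1, 0.3, -3.2]
width: 0.0134
gripper_force: 59.1
```

```bash
python3 -c "
from h import *
rk()"
```

```text
rack x 593.44 y 102.01 z 206.83 f -2.1 0.1 -3.2 M -0.01 0.7 -0.03 yaw 81.79
```

Emit:
apply_moves(
  targets=[-0.7,0,0,0,0,0,0,0,0,0,0,0],
)

```text
time: 15.78
position: [0.6028, 0.0162, 0.2069]
tool_rot: [[-0.99, 0.143, -0.001], [0.143, 0.99, 0.0], [0.001, -0.0, -1.0]]
force: [-3.3, -0.4, -3.4]
width: 0.0134
gripper_force: 59.1
```

```bash
python3 -c "
from h import *
rk()"
```

```text
rack x 594.33 y 102.03 z 206.85 f -3.2 -0.8 -3.4 M -0.01 0.87 0.05 yaw 81.79
```

Emit:
apply_moves(
  targets=[-1,0,0,0,0,0,0,0,0,0,0,0],
)

```text
time: 16.02
position: [0.6039, 0.0161, 0.2068]
tool_rot: [[-0.99, 0.143, -0.001], [0.143, 0.99, 0.0], [0.001, -0.0, -1.0]]
force: [-3.7, -0.7, -2.3]
width: 0.0134
gripper_force: 59.1
```

```bash
python3 -c "
from h import *
rk()
d,P=cap('side');np.savez('sided.npz',P=P,px=d['pixels'])
P=P*1000;hsv=cv2.cvtColor(d['pixels'],cv2.COLOR_RGB2HSV)
y=(hsv[...,0]>18)&(hsv[...,0]<33)&(hsv[...,1]>140)&(hsv[...,2]>90)&(P[...,2]>125);y[:,:220]=0
p=P[y];a=p[:,:2]@X;print(y.sum(),np.percentile(a,[50,97,99,100]))
for lo,hi in((140,155),(155,170),(170,185),(185,210)):
    m=(p[:,2]>lo)&(p[:,2]<hi);print(lo,m.sum(),np.percentile(a[m],[90,97]).round(1))
cv2.imwrite('pics/d.png',cv2.resize(d['pixels'][115:205,225:325,::-1],(800,600),interpolation=cv2.INTER_CUBIC))
"
```

```text
rack x 595.41 y 102.02 z 206.85 f -3.6 -1.2 -2.3 M 0.03 0.89 -0.06 yaw 81.79
749 [595.91223413 624.0064964  624.75545329 633.94222822]
140 361 [618.2 620.9]
155 166 [621.  621.8]
170 70 [621.4 624.1]
185 142 [623.8 624.4]
```

View pics/d.png

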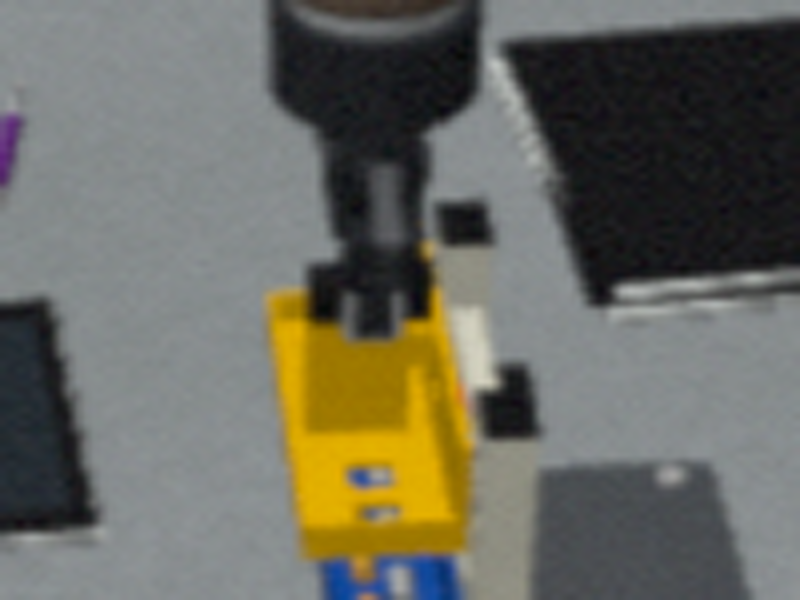

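The picture shows the rail's back within about 5 mm of the uprights, with no tabs visible in the gap at (475,430). The force is level at about 3.6 N while the rail still advances, which fits the catch yielding with the hooks inside the slots. I continue gently.

Emit:
apply_moves(
  targets=[-1,0,0,0,0,0,-1,0,0,0,0,0,0,0,0,0,0,0],
)

```text
time: 16.45
position: [0.6059, 0.0158, 0.2069]
tool_rot: [[-0.99, 0.143, -0.001], [0.143, 0.99, 0.0], [0.001, -0.0, -1.0]]
force: [-4.4, 0.4, -3.4]
width: 0.0133
gripper_force: 59.1
```

```bash
python3 -c "
from h import *
rk()"
```

```text
rack x 597.42 y 102.03 z 206.87 f -4.4 -0.3 -3.4 M 0.05 1.14 0.06 yaw 81.79
```

Emit:
apply_moves(
  targets=[-1,0,0,0,0,0,-0.5,0,0,0,0,0,0,0,0,0,0,0],
)

```text
time: 16.82
position: [0.6073, 0.0156, 0.2069]
tool_rot: [[-0.99, 0.143, -0.001], [0.143, 0.99, 0.0], [0.001, -0.0, -1.0]]
force: [-5.3, 0.6, -2.7]
width: 0.0133
gripper_force: 59.2
```

```bash
python3 -c "
from h import *
rk()"
```

```text
rack x 598.90 y 102.02 z 206.87 f -5.4 -0.2 -2.7 M -0.07 1.26 0.02 yaw 81.79
```

Emit:
apply_moves(
  targets=[-0.4,0,0,0,0,0,0,0,0,0,0,0],
)

```text
time: 17.08
position: [0.6077, 0.0155, 0.2069]
tool_rot: [[-0.99, 0.143, -0.0], [0.143, 0.99, 0.0], [0.0, -0.0, -1.0]]
force: [-5.2, 0.8, -3.8]
width: 0.0134
gripper_force: 59.1
```

```bash
python3 -c "
from h import *
rk()"
```

```text
rack x 599.32 y 101.99 z 206.90 f -5.2 0.0 -3.8 M 0.01 1.34 0.02 yaw 81.79
```

Emit:
apply_moves(
  targets=[0,0,1,0,0,0,0,0,1,0,0,0,0,0,0,0,0,0],
)

```text
time: 17.45
position: [0.608, 0.0155, 0.2051]
tool_rot: [[-0.99, 0.143, 0.0], [0.143, 0.99, 0.0], [-0.0, 0.0, -1.0]]
force: [-5.0, 1.3, -2.4]
width: 0.0133
gripper_force: 59.3
```

```bash
python3 -c "
from h import *
rk()"
```

```text
rack x 599.57 y 102.05 z 205.12 f -5.2 0.6 -2.4 M -0.02 1.33 0.05 yaw 81.79
```

Emit:
apply_moves(
  targets=[0,0,1,0,0,0,0,0,1,0,0,0,0,0,0,0,0,0],
)

```text
time: 17.82
position: [0.608, 0.0155, 0.2031]
tool_rot: [[-0.99, 0.143, 0.0], [0.143, 0.99, 0.0], [-0.0, 0.0, -1.0]]
force: [-4.5, 0.2, -3.0]
width: 0.0136
gripper_force: 59.3
```

```bash
python3 -c "
from h import *
rk()"
```

```text
rack x 599.55 y 102.08 z 203.10 f -4.4 -0.4 -3.0 M -0.02 1.32 0.02 yaw 81.79
```

Emit:
apply_moves(
  targets=[0,0,1,0,0,0,0,0,1,0,0,0,0,0,0,0,0,0],
)

```text
time: 18.2
position: [0.6079, 0.0155, 0.201]
tool_rot: [[-0.99, 0.143, 0.0], [0.143, 0.99, 0.0], [-0.0, 0.0, -1.0]]
force: [-5.0, 1.0, -1.5]
width: 0.0134
gripper_force: 59.3
```

```bash
python3 -c "
from h import *
rk()"
```

```text
rack x 599.49 y 102.05 z 201.03 f -5.1 0.3 -1.5 M -0.03 1.33 -0.03 yaw 81.79
```

Emit:
apply_moves(
  targets=[0,0,1,0,0,0,0,0,1,0,0,0,0,0,0,0,0,0],
)

```text
time: 18.58
position: [0.6082, 0.0154, 0.1986]
tool_rot: [[-0.99, 0.143, 0.001], [0.143, 0.99, -0.0], [-0.001, 0.0, -1.0]]
force: [-2.3, 1.3, -4.6]
width: 0.013
gripper_force: 58.9
```

```bash
python3 -c "
from h import *
rk()"
```

```text
rack x 599.77 y 102.00 z 198.59 f -2.4 1.0 -4.6 M 0.04 0.68 -0.02 yaw 81.79
```

Emit:
apply_moves(
  targets=[0,0,1,0,0,0,0,0,0.7,0,0,0,0,0,0,0,0,0],
)

```text
time: 18.95
position: [0.6082, 0.0154, 0.1974]
tool_rot: [[-0.99, 0.143, 0.001], [0.143, 0.99, 0.0], [-0.001, 0.0, -1.0]]
force: [-3.6, 0.2, -2.5]
width: 0.0136
gripper_force: 59.3
```

```bash
python3 -c "
from h import *
rk()"
```

```text
rack x 599.75 y 102.00 z 197.41 f -3.6 -0.3 -2.5 M 0.0 0.73 -0.02 yaw 81.78
```

Emit:
apply_moves(
  targets=[0,0,0.7,0,0,0,0,0,0,0,0,0],
)

```text
time: 19.2
position: [0.6082, 0.0154, 0.197]
tool_rot: [[-0.99, 0.143, 0.001], [0.143, 0.99, 0.0], [-0.001, 0.0, -1.0]]
force: [-4.7, 0.2, 0.6]
width: 0.0133
gripper_force: 59.9
```

```bash
python3 -c "
from h import *
rk()"
```

```text
rack x 599.77 y 102.01 z 196.96 f -4.6 -0.5 0.6 M -0.07 0.84 -0.01 yaw 81.78
```

Emit:
apply_moves(
  targets=[0.3,0,0.8,0,0,0,0,0,0,0,0,0],
)

```text
time: 19.45
position: [0.6082, 0.0154, 0.1969]
tool_rot: [[-0.99, 0.143, 0.002], [0.143, 0.99, -0.0], [-0.002, 0.0, -1.0]]
force: [-5.1, -0.1, 4.8]
width: 0.0133
gripper_force: 60.6
```

```bash
python3 -c "
from h import *
rk()"
```

```text
rack x 599.76 y 101.99 z 196.90 f -5.0 -0.8 4.8 M -0.1 1.13 -0.04 yaw 81.78
```

Emit:
apply_moves(
  targets=[0.3,0,0.6,0,0,0,0,0,0,0,0,0],
)

```text
time: 19.7
position: [0.6082, 0.0154, 0.1969]
tool_rot: [[-0.99, 0.143, 0.002], [0.143, 0.99, -0.0], [-0.002, 0.0, -1.0]]
force: [-4.8, 1.0, 6.2]
width: 0.0133
gripper_force: 61.0
```

```bash
python3 -c "
from h import *
rk()"
```

```text
rack x 599.76 y 101.98 z 196.85 f -4.9 0.3 6.2 M -0.16 1.3 0.03 yaw 81.78
```

Emit:
apply_moves(
  targets=[0.4,0,-1.2,0,0,0,0,0,0,0,0,0],
)

```text
time: 19.95
position: [0.6079, 0.0155, 0.1969]
tool_rot: [[-0.99, 0.143, 0.002], [0.143, 0.99, -0.0], [-0.002, 0.0, -1.0]]
force: [-1.1, 0.1, 0.4]
width: 0.0129
gripper_force: 59.9
```

Emit:
apply_moves(
  targets=[0,0,0,0,0,0,0,0,0,0,0,0,0,0,0,0,0,0,0,0,0,0,0,0,0,0,0,0,0,0],
  claw=100,
)

```text
time: 20.58
position: [0.607, 0.0156, 0.1964]
tool_rot: [[-0.99, 0.143, 0.0], [0.143, 0.99, 0.0], [-0.0, 0.0, -1.0]]
force: [0.6, 1.2, -0.4]
width: 0.0857
gripper_force: 0.0
```

Emit:
apply_moves(
  targets=[0,0,-5,0,0,0,0,0,-15,0,0,0,0,0,-20,0,0,0,0,0,-25,0,0,0,20,0,-25,0,0,0],
)

```text
time: 21.2
position: [0.588, 0.0182, 0.2883]
tool_rot: [[-0.99, 0.143, 0.002], [0.143, 0.99, -0.0], [-0.002, 0.0, -1.0]]
force: [-0.1, 0.1, 0.0]
width: 0.0855
gripper_force: 0.0
```

Emit:
apply_moves(
  targets=[40,0,-20,0,0,0,50,0,0,0,0,0,50,0,0,0,0,0,20,0,0,0,0,0,0,0,0,0,0,0],
)

```text
time: 21.82
position: [0.4282, 0.0416, 0.3079]
tool_rot: [[-0.99, 0.142, 0.003], [0.142, 0.99, 0.0], [-0.003, 0.001, -1.0]]
force: [0.7, 0.3, 0.8]
width: 0.0852
gripper_force: 0.0
```

```bash
python3 look.py e; python3 - <<'E'
from h import *
for n in("side","top"):
    f=np.load(n+"e.npz");P=f["P"]*1000;hsv=cv2.cvtColor(f["px"],cv2.COLOR_RGB2HSV);H,S,V=hsv[...,0],hsv[...,1],hsv[...,2]
    y=(H>18)&(H<33)&(S>140)&(V>90)&(P[...,2]>120)&(P[...,2]<260)&(P[...,0]>500)
    p=P[y];a=p[:,:2]@X;print(n,y.sum(),"x",np.percentile(a,[1,99]).round(1),"y",np.percentile(p[:,:2]@Y,[1,99]).round(1),"z",np.percentile(p[:,2],[1,99]).round(1))
    r=((H<6)|(H>174))&(S>130)&(V>80)&(P[...,2]>130)&(P[...,2]<200)&(P[...,0]>560);print("red",r.sum(),(P[r][:,:2]@X).round(1),P[r][:,2].round(0))
E
```

```text
[0.42819749 0.0415836  0.30794435] [0.72845493 0.27307262 0.7827624 ] [ 0.0101537  -0.0873475   0.02748271] 81.83949587434446
side 269 173
top 247 188
side 754 x [567.5 629. ] y [ 12.4 182.1] z [129.4 198.5]
red 0 [] []
top 975 x [568.6 627.7] y [ 17.3 183.9] z [128.4 212.2]
red 0 [] []
```

View pics/e.png

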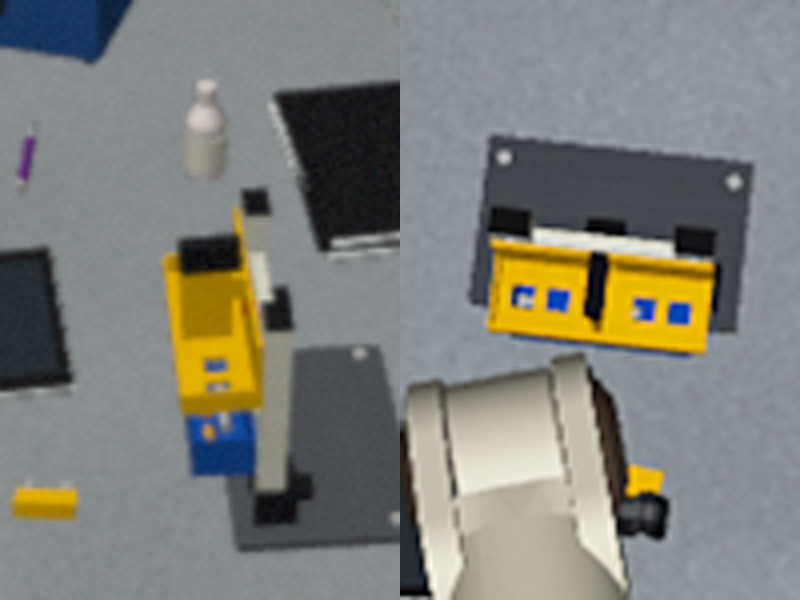

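The final picture shows the rail flush on the uprights. A spot of red from the catch shows through the window at side crop (244,308), the rail's lower edge is at z ≈ 129–132, and the gripper is clear.

```bash
python3 -c "
from rig import hand_in
print(hand_in())"
```

```text
the job is handed in; nothing more can be done
None
```

The rail is hooked into the top two slot rows and fully home, with the catch out through its window; it is released, and the job was handed in at about 22 s. No verdict came back. The last pushes onto the rack stayed under about 7 N.

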